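Raise the ratchet prop four clicks and cradle the ball valve

ROBOT

A 6-joint arm with a two-finger parallel gripper is mounted at the origin on a cart in front of the work surface, level with it; the furniture and walls round the work are solid. World frame = base frame: x ahead of the robot, y to its left, z up, the work surface at z = 0. Lengths are in m, angles in rad, forces in N, time in s.
With the tool pointing down it reaches from about 0.275 to 0.75 m from the base axis. Payload 10.2 kg.
Tool frame: the origin (TCP) lies midway between the tips of the shut fingers; the grasp point (between the pads) lies 19 mm behind it (env.hold_point_z is the distance from the TCP to the grasp point, in m); x points along the fingers, z is the direction in which the jaws open and shut, and the axes are right-handed (so a half turn about x gives the same grasp; the last joint's range is limited). The gripper opens to 85 mm and grips with 20 to 120 N. Pads are 22 mm wide; open, the fingers measure 114 mm over their backs; the gripper's body (76 mm by 85 mm) begins 54 mm behind the grasp point. The pads swing forward as they close: fully open they stand 13 mm farther back than shut.
Start: joints at [0.997, 0.313, 1.498, -0, 1.331, -0.223], TCP at [0.18, 0.493, 0.231] pointing down, gripper open.
Joint ranges: [-2.94, 2.94], [-0.97, 2.17], [0.19, 2.56], [-1.23, 4.37], [0.02, 3.11], [-2.88, 2.88]. Speed limits (rad/s): [2.39, 2.39, 3.01, 3.14, 3.14, 3.14].

INTERFACE

Orientations are given as a unit quaternion [x, y, z, w].
In Python, from bench import env, kinematics, monitor, eyes, job gives the robot as it stands. The module is installed in compiled form; this text tells all that it offers. Calls block until the motion is done:
- env.reach(position, orientation): joint-space move of the TCP to a pose.
- env.movel(position, velocity=0.15, frame=None, guard=None): straight line of the TCP; frame=None keeps the orientation; velocity is the mean speed in m/s. With guard (N) it stops when the force on the tool has changed by that much, and returns True; else False.
- env.set_joints(angles): joint-space move.
- env.release() and env.close_gripper(effort=None): open the fingers fully, or close them until they stop; effort is the grip in N (None keeps the last).
- env.hold(seconds).
- kinematics.ik(position, orientation): joint angles nearest the present ones, or None.
- monitor.sense(): the state.
- eyes.grab_frame(name): name is "scene" or "top" or "wrist"; returns a dict with "frame" (384x512x3 uint8, red, green, blue), "mtx" (3x3 intrinsics, pixels), "view" (4x4, takes a point from world to camera coordinates). Camera axes: x right, y down, z forward; pixel columns grow to the right and rows downward; lengths in m; the calibration is good to about 2 mm. A picture is of the moment at which its call begins. There is no depth.
A pose or a line that the arm cannot do raises env.MotionError and nothing moves.
- job.hand_in(): hands the job in, once; it reports no verdict.
The state is a dict: "clock": time; "joints": joint angles; "qvel": joint speeds; "joint_efforts": joint torques, N m; "position": TCP position; "ee_rot": TCP orientation; "contact_force": force on the tool from outside, world axes, zero at the start; "ft_torque": the same for the moment, N m; "finger_gap": opening from 0.0 (shut) to 1.0 (fully open).
Only numpy, scipy, OpenCV 4.12 (cv2) and the standard library are available. Lean on these libraries where they do the work, as an engineer would, in place of code of your own. Each camera call takes 0.05 s, during which the arm holds its last target.

TASK

Pull the column of the small ratchet prop up until its pawl has clicked past exactly four notches (start from fully down, where it has passed none), and let go so that the column comes to rest on the fourth notch. Then lay the brass ball valve down gently in the cradle on top of the column, standing on its underside with the lever on top, and let go of it. Never bear down hard on the column, and leave the tape roll, the black cap and the strainer where they are.

Things in the scene. Friction and masses are not known exactly. Their poses are not given: they have to be found in the camera images.
- stand: ratchet prop (pipe support) fixed to the worktop: dark base plate 130 x 110 x 8 mm, closed metal pawl housing (78 mm along x, 56 mm along y). Origin: on the worktop under the column's axis, z up. The column sinks slowly when let go (guide damped, 60 N per m/s) by at most 12 mm onto the last notch passed and cannot be let down again. Over 60 N pressing it down on the pawl is too much.
- housing_top (a point): centre of the housing's top opening, 114 mm above the worktop. The pawl hides inside at an unknown height: the column rises 16 to 50 mm before the first click, then clicks every 12 mm; five notches, the fourth is wanted. Over the last 8 mm or so before a click the lifting force rises 6 to 18 N above the bare weight; at the click it falls back to the weight.
- column (a joint): height of the square steel column above its lowest position, m; starts at 0 (fully down, no notch passed yet), grows upward, end of travel 0.105. The column carries the cradle head on top. It weighs 0.4 to 0.7 kg.
- grip (a point): point to grip the column: centre of the head plate at mid thickness, 8 mm under its top. Head plate 50 mm along the prop's x, 80 mm along its y, 16 mm thick; grip it from above across its 50 mm x width, at the middle of the long sides, which are plain over 40 mm of length. Under the plate 31 mm are free when the column is down.
- cradle (a point): centre of the flat top face of the head plate, on which the valve is to lie; moves with the column, 161 mm above the worktop when it is fully down. Axes as those of the prop. Four corner lips, 8 mm high, bound the cradle: inner width 40 mm along x, inner length 70 mm along y.
- ball_valve: brass ball valve, 0.26 kg, brass part 61 mm long. Origin on its underside, z up, pipe axis along its y; end nuts 32 mm wide, 28 mm high at y -13..0 and 35..48 mm; body between them 28 mm wide (x -14..14), 27 mm high: grip it there across x from above, fingers either side of the flat lever on top (12 mm wide, y -58..26, z 38..49 mm, fixed).
- valve_mid (a point): middle of the valve's underside, 17.5 mm along the valve's y from its origin; to lie at the cradle's centre, pipe axis along the cradle's y, either way round
- tape_roll: bystander: white roll of tape lying flat, 52 mm across, 15 mm high; origin under its centre
- black_cap: bystander: black bottle cap, 57 mm across, 24 mm high; origin under its centre
- strainer: bystander: steel tea strainer cup, 82 mm across the rim, 61 mm high; origin under its centre

How it is judged:
On the way:
1. the column rests, let go, with its fourth notch on the pawl (contact force between tooth4 and anything else above 2 N and contact force between each of the arm, ball_valve and column below 0.1 N and velocity of joint column between -0.003 and 0.003 m/s), for 0.3 s.
At the end, for the whole second after the job is handed in: the column rests with its fourth notch on the pawl; the ball valve lies at rest in the cradle between the lips, on its underside (tilt under 0.12 rad), its middle within 8 mm across and 9 mm along of the cradle's centre and flat on its floor (4 mm) (contact force between tooth4 and anything else above 2 N and contact force between ball_valve and column above 1 N and x of valve_mid in the frame of cradle between -0.008 and 0.008 m and y of valve_mid in the frame of cradle between -0.009 and 0.009 m and z of valve_mid in the frame of cradle between -0.004 and 0.004 m and angle between ball_valve's own z axis and vertical below 0.12 rad and linear speed of ball_valve below 0.02 m/s); the robot touches nothing.
It fails at once if the column is borne down on: more than 60 N between column and pawl while the column is not rising (contact force between any of tooth1, tooth2, tooth3, tooth4, tooth5 and anything else above 60 N and velocity of joint column below 0.005 m/s).
It fails at once if the ball valve is knocked onto its side (angle between ball_valve's own z axis and vertical above 0.8 rad).
It fails at once if a bystander (tape roll, black cap, strainer) is moved by more than 20 mm (distance of any of tape_roll, black_cap, strainer from where it was at the start of the episode above 0.02 m).
It also fails if it takes over 72 s, if anything falls off the work surface, if the arm or the gripper's body presses on something with over 40 N, if the wrist force passes 120 N, or if a joint passes its speed limit or range.

## Working session

There is one attempt and no reset: what is moved stays moved. The work goes in short steps, each a Python script; the robot and the scene stay as the last script left them, time stands still between calls to the robot, and variables do not carry over. Pictures are saved under pics/ and viewed, and the job is handed in when it is done.

```bash
mkdir -p pics; cat > h.py <<'E'
from bench import env, kinematics, monitor, eyes, job
import numpy as np, cv2
def snap(n,f,crop=None,s=1):
    d=eyes.grab_frame(n); im=d["frame"][:,:,::-1].copy()
    cv2.imwrite(f"pics/{f}_raw.png",im); np.savez(f"pics/{f}.npz",K=d["mtx"],V=d["view"])
    if crop: im=im[crop[1]:crop[3],crop[0]:crop[2]]
    im=cv2.resize(im,None,fx=s,fy=s,interpolation=cv2.INTER_CUBIC); cv2.imwrite(f"pics/{f}.png",im)
def ray(f,u,v,z):
    d=np.load(f"pics/{f}.npz"); K,V=d["K"],d["V"]; R,t=V[:3,:3],V[:3,3]
    c=-R.T@t; r=R.T@np.linalg.inv(K)@np.array([u,v,1.]); return c+r*(z-c[2])/r[2]
def proj(f,p):
    d=np.load(f"pics/{f}.npz"); q=d["V"][:3,:3]@np.array(p)+d["V"][:3,3]; q=d["K"]@q; return q[:2]/q[2]
E
python3 - <<'E'
from h import *
snap("top","t0",s=1.5);snap("scene","s0",s=1.5)
s=monitor.sense();print(s)
E
```

```text
{'clock': 0.1, 'joints': array([ 9.96611450e-01,  3.13415535e-01,  1.49831085e+00, -1.58358207e-05,
        1.33098585e+00, -2.23399881e-01]), 'qvel': array([ 1.11995619e-03,  5.05565146e-05, -1.36398377e-03,  9.29124150e-04,
        1.71949831e-03, -1.65389521e-03]), 'joint_efforts': array([ 4.42374105e-03, -4.12904978e+01, -2.60140693e+01, -4.64138884e-05,
        3.06450784e-03, -1.77402745e-05]), 'position': array([0.18030798, 0.49284496, 0.23080022]), 'ee_rot': array([-0.40523706,  0.57994009,  0.4049285 ,  0.57921096]), 'contact_force': array([-0.16933598, -0.46597613,  0.19701786]), 'ft_torque': array([-0.03096227,  0.04260634,  0.00599452]), 'finger_gap': 0.9982669649061979}
```

```bash
ls pics
```

```text
s0.npz
s0.png
s0_raw.png
t0.npz
t0.png
t0_raw.png
```

View pics/t0.png

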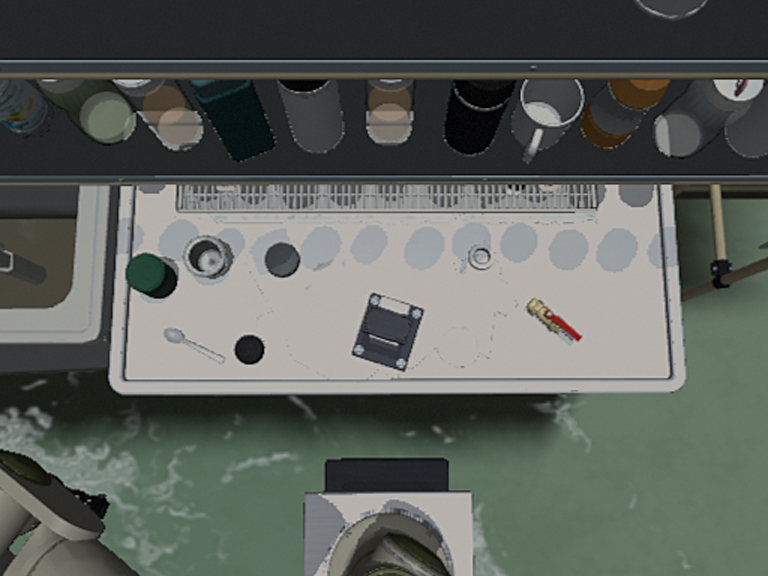

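View pics/s0.png

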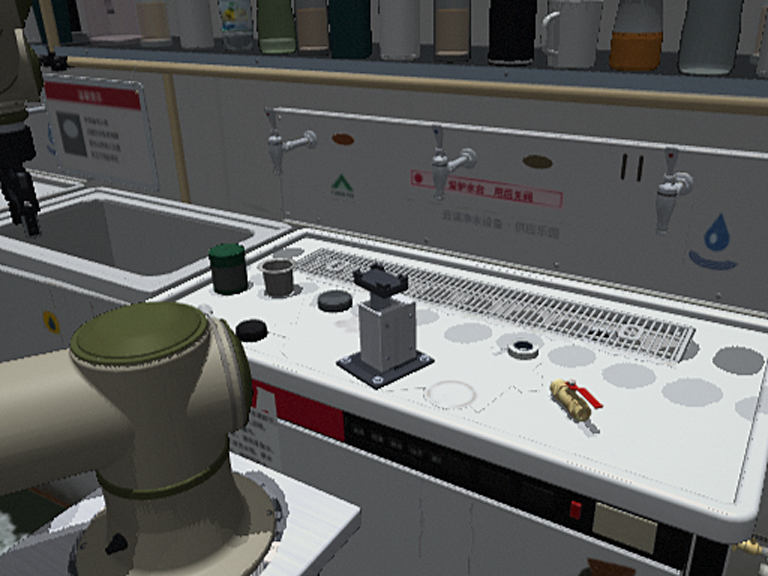

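The top view shows the prop around (388,330) and the valve around (555,320), both in the 1.5x image, with the bystanders well clear. I'll zoom in next.

```bash
python3 - <<'E'
from h import *
im=cv2.imread("pics/t0_raw.png")
a=cv2.resize(im[190:252,225:290],None,fx=9,fy=9,interpolation=cv2.INTER_CUBIC)
b=cv2.resize(im[190:240,340:400],None,fx=10,fy=10,interpolation=cv2.INTER_CUBIC)
cv2.imwrite("pics/za.png",a);cv2.imwrite("pics/zb.png",b)
print(ray("t0",258,220,0),ray("t0",365,212,0), ray("t0",258,220,.16))
d=np.load("pics/t0.npz");print(d["K"],d["V"])
E
```

```text
[4.60845582e-01 4.56007892e-04 0.00000000e+00] [ 0.48358654 -0.31790166  0.        ] [0.44202881 0.00133307 0.16      ]
[[482.1179053    0.         258.89594868]
 [  0.         482.1179053  192.73386453]
 [  0.           0.           1.        ]] [[-4.50818264e-03 -9.99966585e-01  6.81949654e-03 -1.19570601e-04]
 [-9.84967421e-01  3.26273097e-03 -1.72709391e-01  5.34658584e-01]
 [ 1.72681369e-01 -7.49558740e-03 -9.84949217e-01  1.34810170e+00]
 [ 0.00000000e+00  0.00000000e+00  0.00000000e+00  1.00000000e+00]]
```

View pics/za.png

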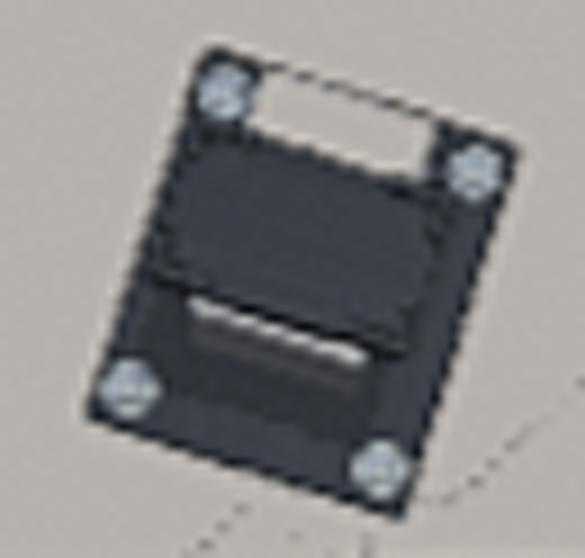

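View pics/zb.png

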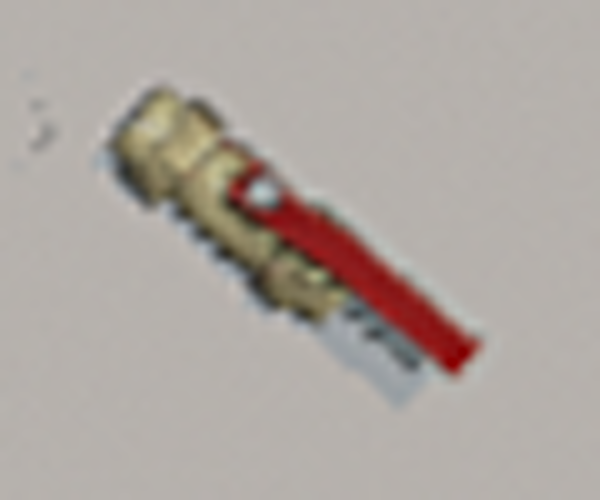

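```bash
python3 - <<'E'
from h import *
P=np.array([ray("t0",225+u/9-.5,190+v/9-.5,.008)[:2] for u,v in [(210,45),(520,145),(405,515),(90,410)]])
print(P,P.mean(0)); 
ex=(P[0]+P[1]-P[2]-P[3]);ey=(P[0]+P[3]-P[1]-P[2]);print(np.linalg.norm(ex)/2,np.linalg.norm(ey)/2,np.arctan2(ex[1],ex[0]),np.arctan2(-ey[0],ey[1]))
t=ray("t0",340+46.2-.5,190+35.8-.5,.049)[:2];k=ray("t0",340+24.2-.5,190+18.2-.5,.049)[:2]
print(t,k,np.linalg.norm(k-t)); d=(k-t)/np.linalg.norm(k-t);print("valve y dir ang",np.arctan2(d[1],d[0]),"origin",t+d*.058,"mid",t+d*.0755)
E
```

```text
[[ 0.5361884   0.03039065]
 [ 0.50246796 -0.07156497]
 [ 0.38142057 -0.0327175 ]
 [ 0.41584846  0.06948731]] [ 0.45898135 -0.00110113]
0.12682973597408717 0.10761700416864449 -0.3123319535054253 -0.32216862410658653
[ 0.43849817 -0.36428487] [ 0.48951966 -0.30343481] 0.07940982709200033
valve y dir ang 0.873029032720615 origin [ 0.47576366 -0.31984071] mid [ 0.48700756 -0.30643083]
```

```bash
cat >> h.py <<'E'
from scipy.spatial.transform import Rotation as Ro
def Q(a):
    Z=np.array([np.cos(a),np.sin(a),0]);X=np.array([0,0,-1.]);return Ro.from_matrix(np.c_[X,np.cross(Z,X),Z]).as_quat()
def st():
    s=monitor.sense();R=Ro.from_quat(s["ee_rot"]).as_matrix();print("t%.2f"%s["clock"],s["position"].round(4),"jaw",np.arctan2(R[1,2],R[0,2]).round(3),"F",s["contact_force"].round(2),"gap",round(s["finger_gap"],3));return s
E
python3 - <<'E'
from h import *
st()
for a in (-.317,-.317+np.pi): print(a,kinematics.ik([.459,-.001,.32],Q(a)))
for a in (.873-np.pi/2,.873+np.pi/2): print(a,kinematics.ik([.487,-.306,.2],Q(a)))
E
```

```text
t0.10 [0.1803 0.4928 0.2308] jaw 1.22 F [-0.17 -0.47  0.2 ] gap 0.998
-0.317 [-2.58347512e-01  1.12957962e-01  1.51615874e+00 -4.44089210e-16
  1.51247595e+00  5.86524880e-02]
2.824592653589793 None
-0.6977963267948966 [-7.64604943e-01  4.47335759e-01  1.38836927e+00 -4.44089210e-16
  1.30588762e+00 -6.68086161e-02]
2.443796326794897 None
```

```bash
python3 - <<'E'
from h import *
env.reach([.459,-.001,.32],Q(-.317)); st()
snap("wrist","w1",s=1.5); print(proj("w1",[.459,-.001,.161]))
snap("scene","s1",s=1.5)
E
```

```text
t2.17 [ 4.590e-01 -4.000e-04  3.199e-01] jaw -0.316 F [0.56 1.12 0.01] gap 1.004
[257.57538834 180.45966703]
```

View pics/w1.png

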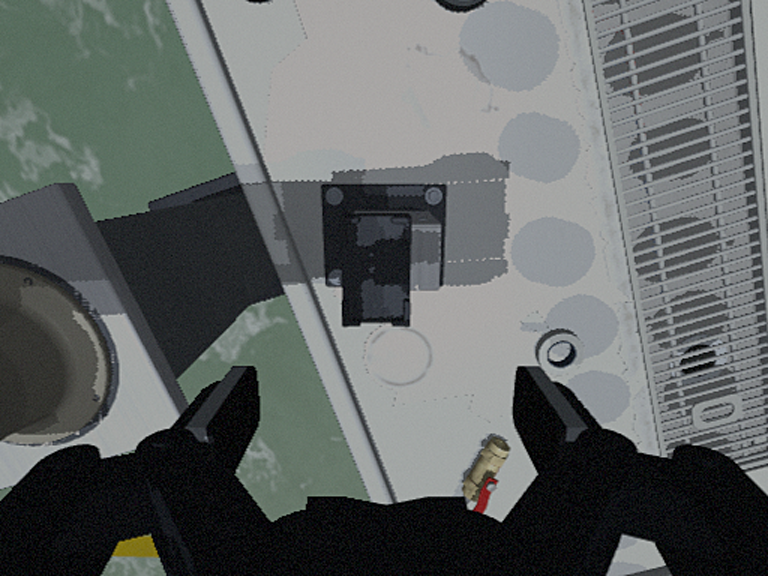

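```bash
python3 - <<'E'
from h import *
im=cv2.imread("pics/w1_raw.png")
a=cv2.resize(im[115:225,205:305],None,fx=5,fy=5,interpolation=cv2.INTER_CUBIC)
a=np.clip(a.astype(float)*1.8+20,0,255).astype(np.uint8)
cv2.imwrite("pics/zc.png",a)
E
```

```text
(no output)
```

View pics/zc.png

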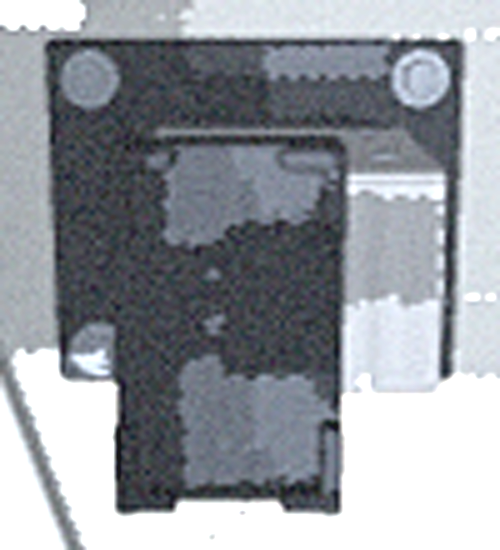

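```bash
python3 - <<'E'
from h import *
f=lambda u,v,z:ray("w1",205+u/5-.5,115+v/5-.5,z)[:2]
H=np.array([f(*p,.169) for p in [(119,137),(343,137),(341,512),(117,512)]]);print(H,H.mean(0))
e1=(H[1]+H[2]-H[0]-H[3])/2;e2=(H[0]+H[1]-H[2]-H[3])/2
print(np.linalg.norm(e1),np.linalg.norm(e2),np.arctan2(e1[1],e1[0]),np.arctan2(-e2[0],e2[1]))
B=np.array([f(*p,.008) for p in [(46,40),(461,40),(453,377),(62,377)]]);print(B[:2],np.linalg.norm(B[0]-B[1]))
e=B[1]-B[0];a=np.arctan2(e[1],e[0]);print(a,(B[0]+B[1])/2+.055*np.array([np.sin(a),-np.cos(a)]))
E
```

```text
[[ 0.44388546  0.04814045]
 [ 0.48696394  0.03403731]
 [ 0.46258129 -0.04314482]
 [ 0.41610196 -0.02792512]] [0.45238316 0.00277695]
0.047118016709988636 0.0809415926693422 -0.3164174163849665 -0.3281007756847607
[[0.41217396 0.07183223]
 [0.53335182 0.03216266]] 0.1275058773747509
-0.31637079306868915 [ 4.55651312e-01 -2.72948157e-04]
```

```bash
python3 - <<'E'
from h import *
im0=cv2.imread("pics/s0_raw.png");imt=cv2.imread("pics/t0_raw.png");imw=cv2.imread("pics/w1_raw.png")
def draw(im,f,c,a,crop,s,out):
    x0,y0,x1,y1=crop
    b=cv2.resize(im[y0:y1,x0:x1],None,fx=s,fy=s,interpolation=cv2.INTER_CUBIC); b=np.clip(b.astype(float)*1.6+15,0,255).astype(np.uint8)
    R=np.array([[np.cos(a),-np.sin(a)],[np.sin(a),np.cos(a)]])
    for hx,hy,z,col in [(.065,.055,.008,(0,255,0)),(.025,.04,.169,(0,0,255)),(.039,.028,.114,(255,0,0)),(.025,.04,.145,(0,255,255))]:
        q=[]
        for sx,sy in [(1,1),(1,-1),(-1,-1),(-1,1)]:
            p=np.r_[np.array(c)+R@[sx*hx,sy*hy],z]; u=proj(f,p); q.append([(u[0]+.5-x0)*s,(u[1]+.5-y0)*s])
        cv2.polylines(b,[np.int32(np.round(q))],True,col,1)
    cv2.imwrite(out,b); return b
c,a=[.456,-.0003],-.317
A=draw(im0,"s0",c,a,(215,165,300,260),6,"pics/o1.png")
B=draw(imt,"t0",c,a,(225,185,290,255),6,"pics/o2.png")
C=draw(imw,"w1",c,a,(205,115,305,225),5,"pics/o3.png")
H=600;cv2.imwrite("pics/o12.png",np.hstack([cv2.copyMakeBorder(x,0,H-x.shape[0],0,0,0) for x in (A[:, :400],B)]))
E
```

```text
(no output)
```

View pics/o1.png

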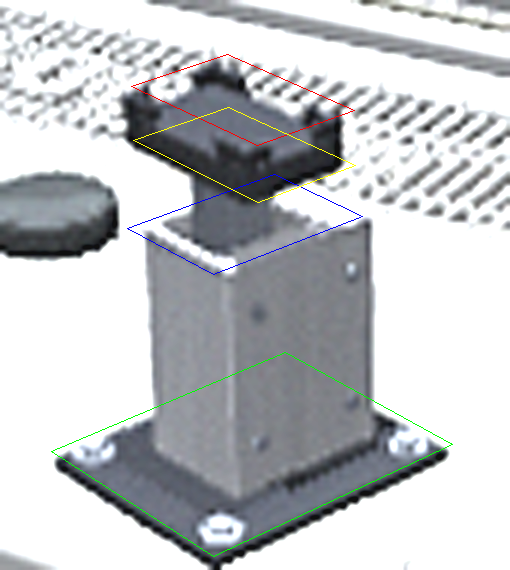

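View pics/o2.png

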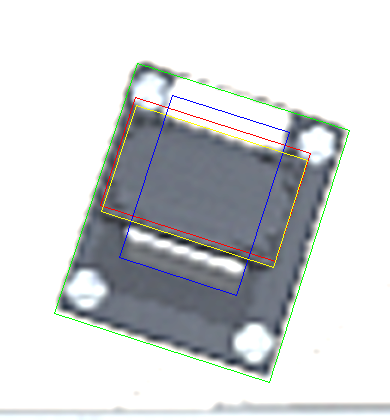

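View pics/o3.png

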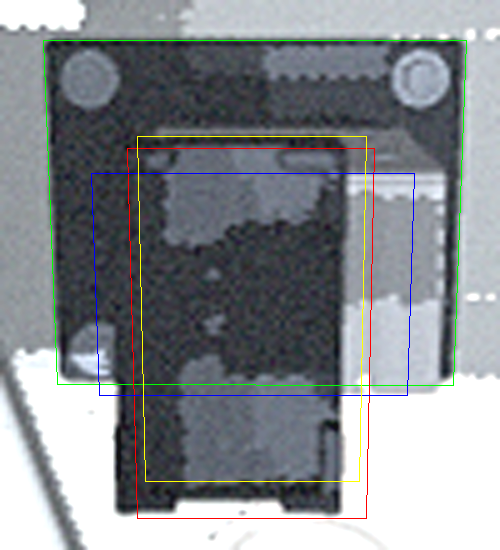

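Housing and head are offset from the plate's centre. The wrist view's jaw direction has little parallax, so I'm taking the head at about (0.4515, 0.003) with yaw -0.317. I'll grip it there.

```bash
python3 - <<'E'
from h import *
a=-.317
env.movel([.4515,.003,.20],.15,frame=Q(a)) if False else env.reach([.4515,.003,.24],Q(a))
print(env.movel([.4515,.003,.130],.06,guard=15)); st()
snap("wrist","w2",s=1.5)
E
```

```text
False
t4.67 [0.4516 0.003  0.1302] jaw -0.317 F [-0.55  0.49  0.6 ] gap 0.999
```

View pics/w2.png

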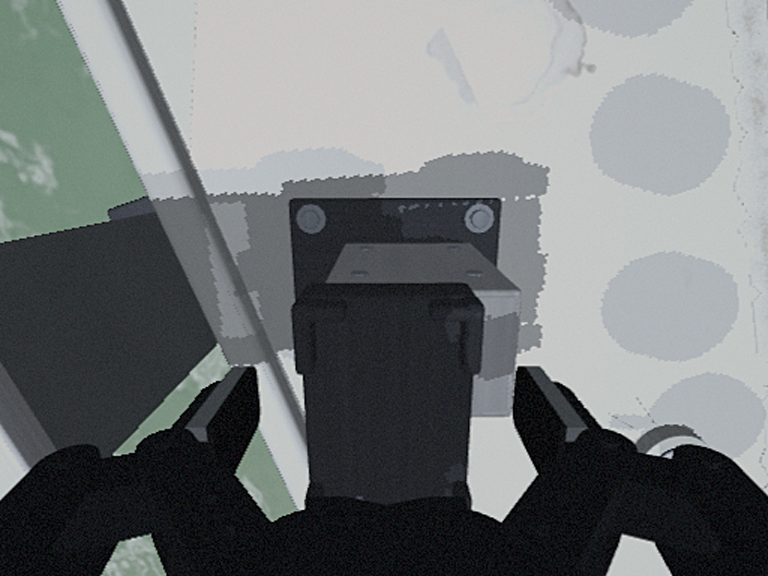

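```bash
python3 - <<'E'
from h import *
R=np.array([np.cos(-.317),np.sin(-.317)]);N=np.array([.317*0+np.sin(.317),np.cos(.317)])
for k in (.04,-.04):
    print(k,proj("w2",np.r_[np.array([.4515,.003])+k*N,.169])*1.5)
env.close_gripper(60); s=st()
print(s["ft_torque"])
snap("wrist","w3",s=1.5)
E
```

```text
0.04 [386.45556637 297.53668415]
-0.04 [386.49632101 547.09516524]
t5.14 [0.4521 0.0028 0.1304] jaw -0.317 F [ 2.23 -0.66  3.34] gap 0.58
[-0.04631117 -0.27518934  0.06025711]
```

View pics/w3.png

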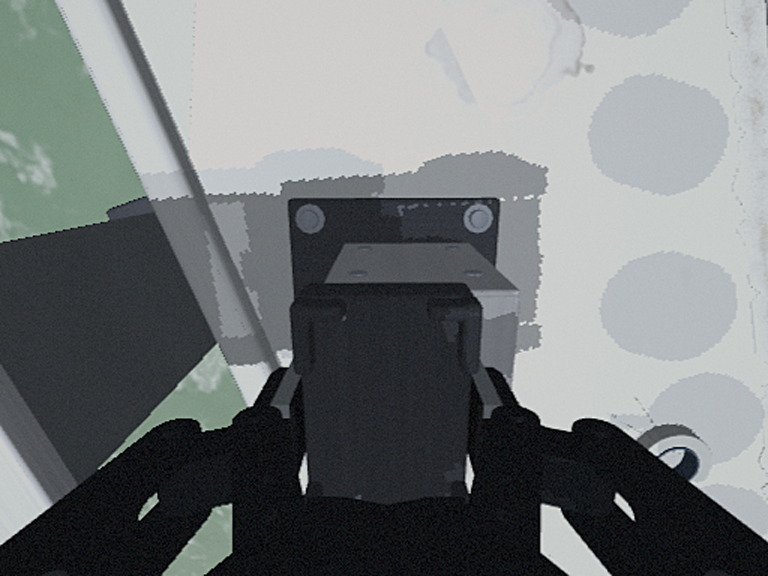

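Gripped on target (gap is about 49 mm). Next I'll lift in small steps while logging the vertical force.

```bash
python3 - <<'E'
from h import *
s=monitor.sense();p=s["position"].copy();z0=.1302
import json
L=[];x,y=p[:2]
for i in range(1,41):
    env.movel([x,y,z0+.001*i],.02)
    s=monitor.sense();L.append((i,round((s["position"][2]-.1304)*1e3,1),round(float(s["contact_force"][2]),1)))
    # stop if one click found
    f=[l[2] for l in L]
    if i>14 and max(f[10:])-f[-1]>4 and max(f[10:])>np.median(f[3:12])-0 and abs(f[-1]-np.median(f[3:12]))<2 : 
        print("click?");break
print(L);st()
E
```

```text
[(1, np.float64(0.5), -4.4), (2, np.float64(1.7), -6.4), (3, np.float64(2.9), -4.1), (4, np.float64(3.9), -4.1), (5, np.float64(4.9), -5.3), (6, np.float64(5.9), -4.2), (7, np.float64(6.9), -4.2), (8, np.float64(7.9), -4.1), (9, np.float64(8.9), -5.2), (10, np.float64(9.9), -4.3), (11, np.float64(10.9), -4.2), (12, np.float64(11.9), -4.5), (13, np.float64(12.9), -4.6), (14, np.float64(13.9), -4.8), (15, np.float64(14.9), -4.0), (16, np.float64(15.9), -4.3), (17, np.float64(16.9), -5.7), (18, np.float64(17.9), -5.5), (19, np.float64(18.9), -3.8), (20, np.float64(19.9), -4.4), (21, np.float64(20.9), -3.8), (22, np.float64(21.9), -4.3), (23, np.float64(22.9), -4.7), (24, np.float64(23.9), -4.6), (25, np.float64(24.9), -4.5), (26, np.float64(25.9), -4.3), (27, np.float64(26.9), -4.8), (28, np.float64(27.7), -6.9), (29, np.float64(28.2), -17.3), (30, np.float64(29.1), -17.5), (31, np.float64(30.0), -19.8), (32, np.float64(31.1), -17.9), (33, np.float64(32.7), -13.6), (34, np.float64(33.7), -13.4), (35, np.float64(35.4), -5.6), (36, np.float64(36.2), -4.3), (37, np.float64(36.9), -3.9), (38, np.float64(37.9), -4.3), (39, np.float64(38.9), -4.2), (40, np.float64(39.7), -7.4)]
t15.19 [0.4521 0.0028 0.1701] jaw -0.317 F [ 0.62 -0.94 -7.44] gap 0.575
```

```bash
python3 - <<'E'
from h import *
s=monitor.sense();x,y=.4521,.0028;z0=.1302;L=[]
for i in range(41,74):
    env.movel([x,y,z0+.001*i],.025)
    s=monitor.sense();L.append((i,float(round((s["position"][2]-.1304)*1e3,1)),round(float(s["contact_force"][2]),1)))
print(*L);st()
snap("wrist","w4",s=1.5); snap("scene","s4",(190,120,320,270),4)
E
```

```text
(41, 40.2, -16.9) (42, 41.2, -18.7) (43, 42.1, -20.0) (44, 43.3, -19.3) (45, 45.0, -10.7) (46, 46.1, -9.7) (47, 47.4, -4.3) (48, 48.1, -4.5) (49, 48.9, -4.4) (50, 49.9, -4.0) (51, 50.9, -4.1) (52, 51.7, -6.9) (53, 52.2, -16.8) (54, 53.2, -22.0) (55, 54.4, -21.3) (56, 55.7, -19.2) (57, 57.0, -17.3) (58, 57.9, -17.8) (59, 59.8, -4.4) (60, 60.3, -4.1) (61, 61.0, -4.9) (62, 61.9, -4.2) (63, 62.9, -4.6) (64, 63.7, -7.0) (65, 64.2, -15.7) (66, 65.3, -22.4) (67, 66.6, -23.1) (68, 67.9, -20.7) (69, 69.4, -13.7) (70, 70.6, -6.7) (71, 71.3, -4.6) (72, 72.0, -4.5) (73, 72.9, -4.0)
t23.44 [0.4521 0.0028 0.2033] jaw -0.317 F [-4.6   0.41 -3.98] gap 0.573
```

View pics/s4.png

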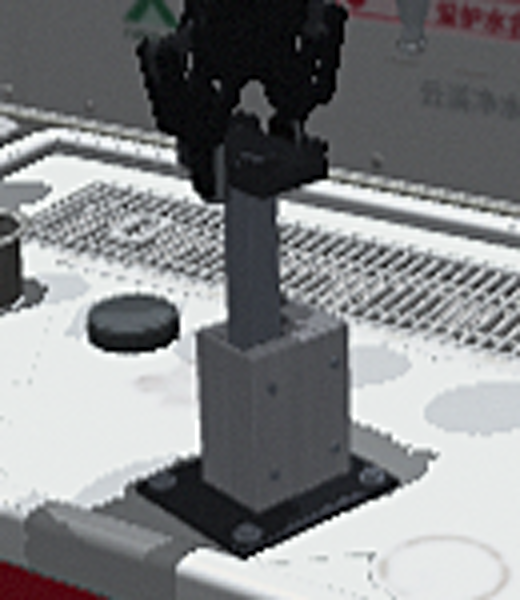

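Four force peaks and drops appeared, at about 35, 47, 59 and 71 mm, and the column is now about 2 mm past the fourth. Releasing.

```bash
python3 - <<'E'
from h import *
env.release(); env.hold(.7); st()
env.movel([.4521,.0028,.30],.2); 
env.movel([.4521,.0028,.40],.2); 
st(); snap("wrist","w5",s=1.5); snap("scene","s5",(190,120,320,270),4)
from h import *
im=cv2.imread("pics/w5_raw.png")
print(proj("w5",[.4515,.003,.232]))
E
```

```text
t24.70 [0.4521 0.0028 0.2032] jaw -0.317 F [-0.03  0.27  0.17] gap 1.002
t25.98 [0.4519 0.0029 0.3982] jaw -0.317 F [ 0.33 -0.37 -0.48] gap 0.997
[257.40524775 178.33437611]
```

View pics/w5.png

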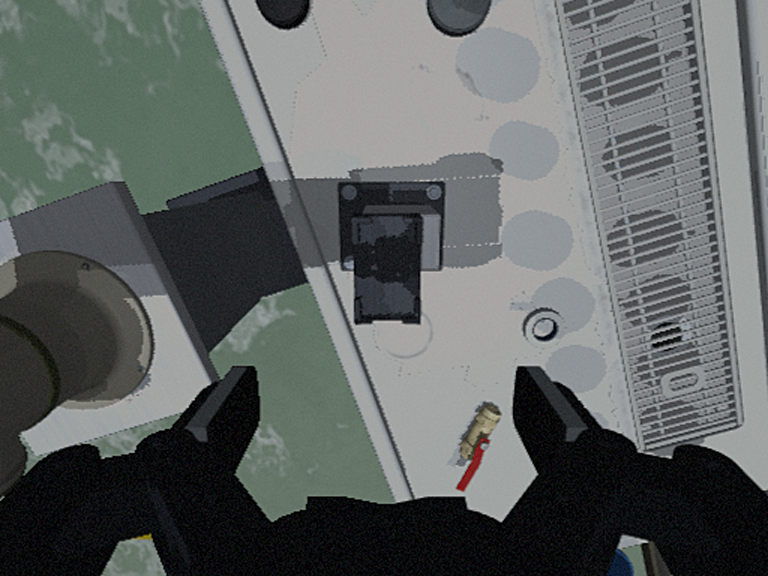

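View pics/s5.png

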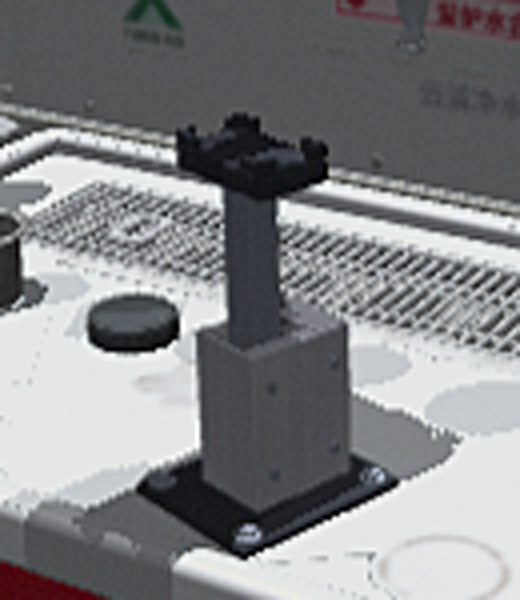

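```bash
python3 - <<'E'
from h import *
im=cv2.imread("pics/w5_raw.png")
def z(c,s,o):
    a=cv2.resize(im[c[1]:c[3],c[0]:c[2]],None,fx=s,fy=s,interpolation=cv2.INTER_CUBIC)
    cv2.imwrite(o,np.clip(a.astype(float)*1.7+20,0,255).astype(np.uint8))
z((220,130,300,225),6,"pics/zd.png")
z((285,260,345,330),8,"pics/ze.png")
E
```

```text
(no output)
```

View pics/zd.png

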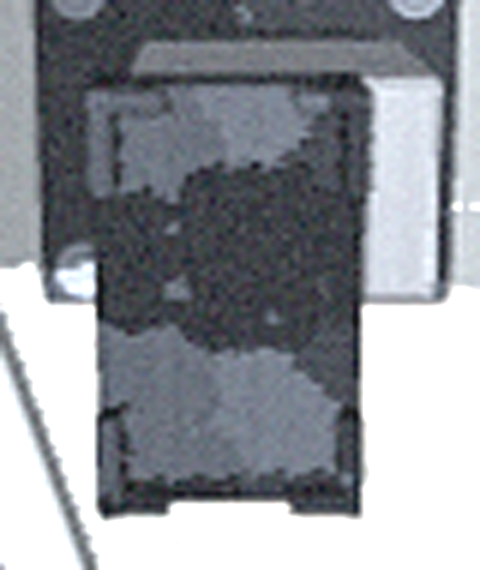

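View pics/ze.png

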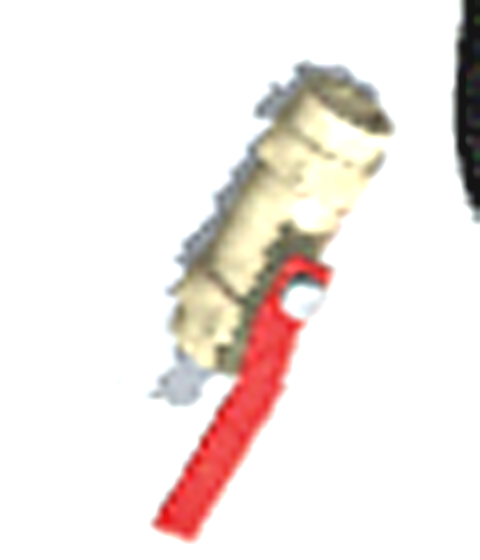

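```bash
python3 - <<'E'
from h import *
f=lambda u,v,z:ray("w5",220+u/6-.5,130+v/6-.5,z)[:2]
H=np.array([f(*p,.2395) for p in [(88,83),(371,83),(361,515),(98,515)]]);print(H.round(4),H.mean(0))
e1=(H[1]+H[2]-H[0]-H[3])/2;e2=(H[0]+H[1]-H[2]-H[3])/2
print(np.linalg.norm(e1),np.linalg.norm(e2),np.arctan2(e1[1],e1[0]),np.arctan2(-e2[0],e2[1]))
d=np.load("pics/w5.npz");c=-d["V"][:3,:3].T@d["V"][:3,3];print("cam",c,d["V"][2,:3])
a=-.698
env.reach([.475,-.325,.22],Q(a)); st(); snap("wrist","w6",s=1.5)
E
```

```text
[[ 0.4407  0.0476]
 [ 0.4873  0.0323]
 [ 0.4625 -0.0434]
 [ 0.4159 -0.0281]] [0.45160741 0.00211166]
0.049041829125879906 0.0797338213541603 -0.31708059824449697 -0.3170868447556779
cam [0.47450796 0.07139855 0.54154568] [-0.09111078 -0.26916625 -0.9587744 ]
t27.48 [ 0.4756 -0.3242  0.2209] jaw -0.697 F [ 0.61 -0.41 -0.12] gap 1.001
```

View pics/w6.png

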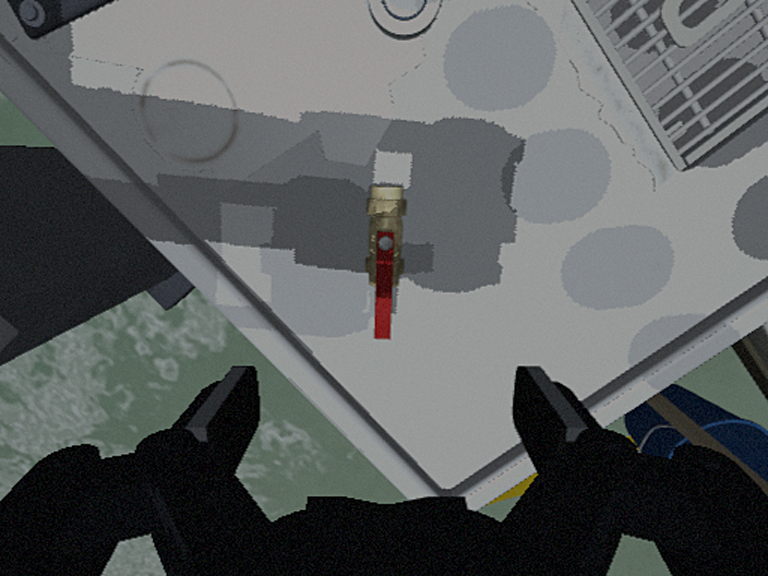

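```bash
python3 - <<'E'
from h import *
im=cv2.imread("pics/w6_raw.png")
c=(225,115,290,230);s=6
a=cv2.resize(im[c[1]:c[3],c[0]:c[2]],None,fx=s,fy=s,interpolation=cv2.INTER_CUBIC)
cv2.imwrite("pics/zf.png",np.clip(a.astype(float)*1.7+20,0,255).astype(np.uint8)[:600])
E
```

```text
(no output)
```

View pics/zf.png

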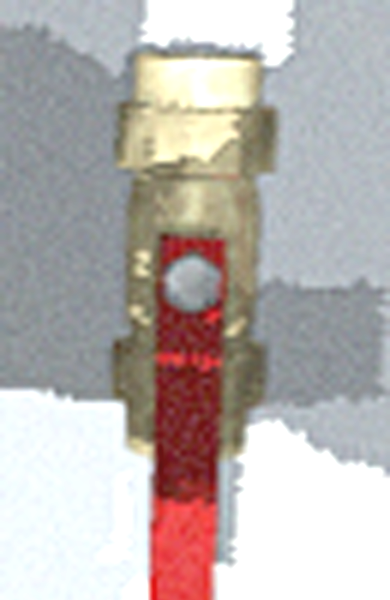

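```bash
python3 - <<'E'
from h import *
f=lambda u,v,z:ray("w6",225+u/6-.5,115+v/6-.5,z)[:2]
d=np.load("pics/w6.npz");print("cam",-d["V"][:3,:3].T@d["V"][:3,3])
A=f(195,140,.014);B=f(190,370,.014); e=A-B;a=np.arctan2(e[1],e[0]);print("nuts",A,B,np.linalg.norm(e),a,"mid",(A+B)/2)
A=f(196,175,.026);B=f(190,340,.026);e=A-B;print("inner",A,B,np.linalg.norm(e),"mid",(A+B)/2)
A=f(198,58,.020);B=f(187,455,.010);e=A-B;print("ends",A,B,np.linalg.norm(e),np.arctan2(e[1],e[0]),"mid",(A+B)/2)
p=f(193,237,.041);print("lever end y=26",p)
for m in [(.487,-.306)]: print((proj("w6",[*m,.014])-[225,115]+.5)*6)
E
```

```text
cam [ 0.52152725 -0.26870938  0.36428155]
nuts [ 0.50142223 -0.29326579] [ 0.47042877 -0.32864404] 0.04703418874682079 0.8513665295304012 mid [ 0.4859255  -0.31095492]
inner [ 0.49796291 -0.29767818] [ 0.4761144  -0.32190156] 0.03262098852262347 mid [ 0.48703865 -0.30978987]
ends [ 0.51226654 -0.28121791] [ 0.45744943 -0.34310554] 0.08267402285741846 0.8459088780085047 mid [ 0.48485798 -0.31216172]
lever end y=26 [ 0.49118794 -0.30485501]
[180.82795467 235.15875962]
```

```bash
python3 - <<'E'
from h import *
a=-.719; c=[.486,-.3108]
env.reach([*c,.13],Q(a))
print(env.movel([*c,.005],.08,guard=12)); st()
snap("wrist","w7",s=1.5)
E
```

```text
False
t29.70 [ 0.4862 -0.311   0.0054] jaw -0.719 F [ 1.17  0.3  -0.45] gap 0.999
```

View pics/w7.png

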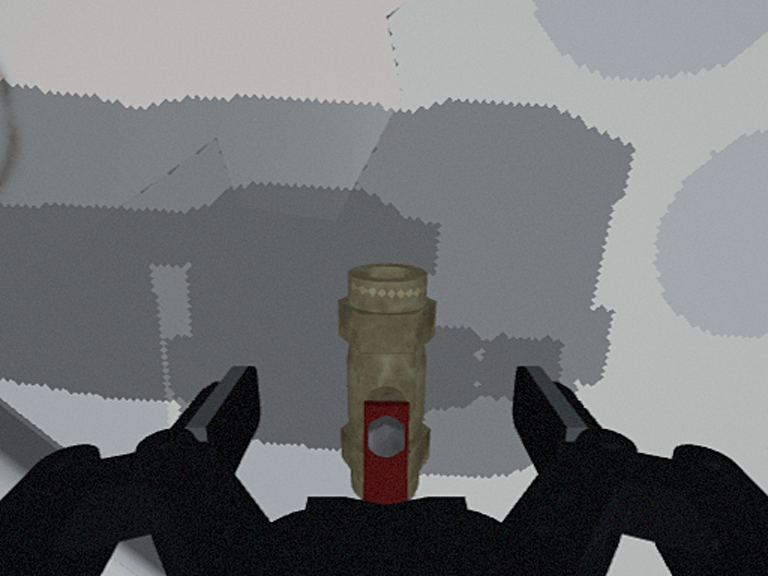

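```bash
python3 - <<'E'
from h import *
a=-.719;n=np.array([-np.sin(a),np.cos(a)]);c=np.array([.4862,-.311])
for z in (.014,.027):
  for y in (-30.5,-17.5,-11,0,11,17.5,30.5): print(z,y,(proj("w7",np.r_[c+n*y*.001,z])*1.5).round(0))
E
```

```text
0.014 -30.5 [386. 457.]
0.014 -17.5 [386. 426.]
0.014 -11 [386. 410.]
0.014 0 [386. 382.]
0.014 11 [386. 353.]
0.014 17.5 [386. 335.]
0.014 30.5 [386. 298.]
0.027 -30.5 [387. 482.]
0.027 -17.5 [387. 449.]
0.027 -11 [387. 432.]
0.027 0 [387. 402.]
0.027 11 [387. 370.]
0.027 17.5 [387. 351.]
0.027 30.5 [387. 311.]
```

The projected nut edges match the picture (rows about 351 and 426), so the grip is centred. I'll close, lift and carry.

```bash
python3 - <<'E'
from h import *
env.close_gripper(50); st()
env.movel([.4862,-.311,.12],.12); s=st()
env.reach([.46,-.15,.33],Q(-.5)); 
env.reach([.4516,.0021,.30],Q(-.317)); env.hold(.3); st()
snap("wrist","w8",s=1.5); snap("scene","s8",(190,90,320,240),4)
E
```

```text
t30.34 [ 0.4861 -0.3109  0.0053] jaw -0.719 F [-1.47  0.98  4.08] gap 0.283
t31.45 [ 0.4859 -0.3107  0.1191] jaw -0.719 F [-0.43 -0.36 -3.31] gap 0.284
t33.45 [0.4518 0.0014 0.2999] jaw -0.318 F [ 0.62  0.02 -2.07] gap 0.285
```

View pics/w8.png

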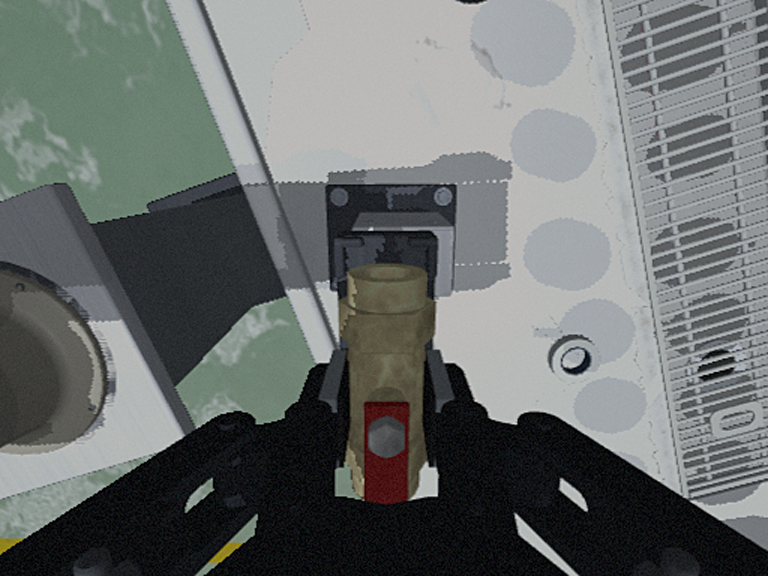

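View pics/s8.png

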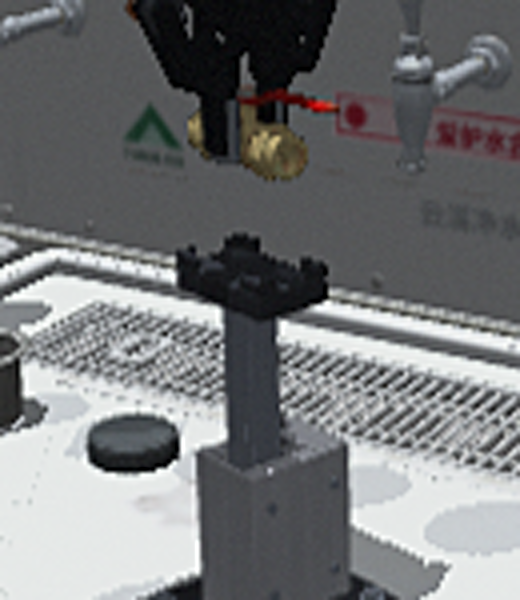

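```bash
python3 - <<'E'
from h import *
env.movel([.4516,.0021,.252],.08,frame=Q(-.317)); env.hold(.2);st()
print(env.movel([.4516,.0021,.231],.015,guard=4)); s=st(); 
snap("wrist","w9",s=1.5); snap("scene","s9",(190,90,320,240),4)
E
```

```text
t34.50 [0.4518 0.0021 0.2524] jaw -0.317 F [ 0.36  0.44 -2.01] gap 0.283
True
t35.45 [0.4516 0.0021 0.2373] jaw -0.317 F [-0.73  0.57  4.22] gap 0.284
```

View pics/w9.png

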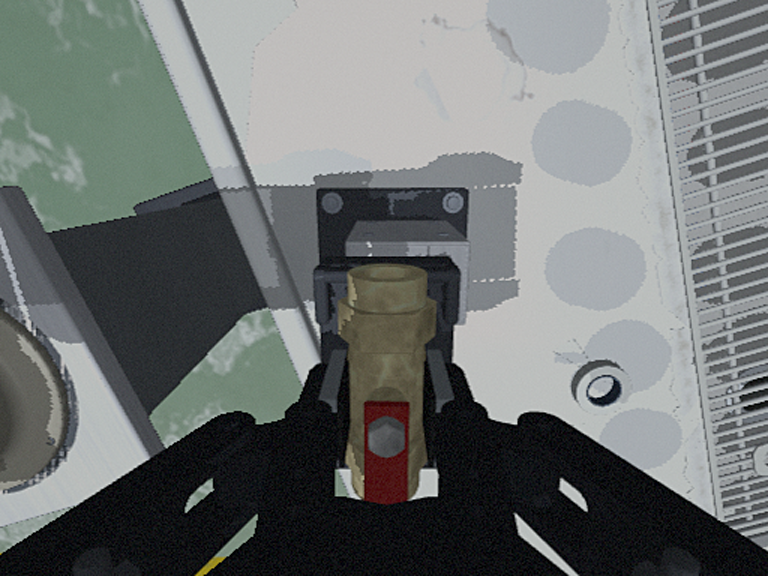

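View pics/s9.png

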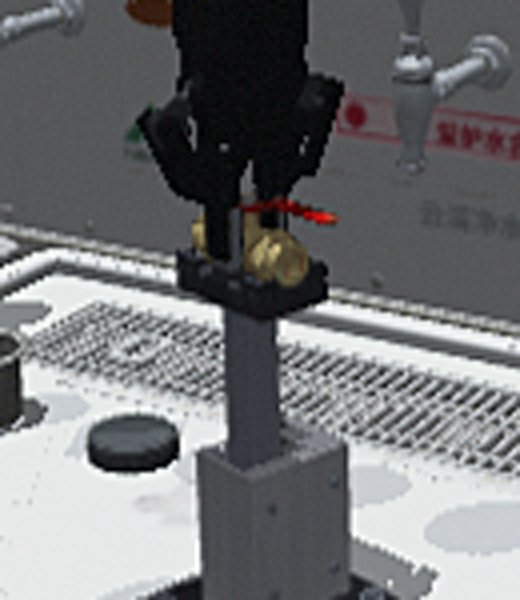

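```bash
python3 - <<'E'
from h import *
a=-.317;n=np.array([-np.sin(a),np.cos(a)]);c=np.array([.4516,.0021])
for y in (36,38,40,42,44): print(y,(proj("w9",np.r_[c+n*y*.001,.2401])*1.5).round(1))
im=cv2.imread("pics/w9_raw.png")[160:230,200:315]
cv2.imwrite("pics/zg.png",np.clip(cv2.resize(im,None,fx=6,fy=6,interpolation=cv2.INTER_CUBIC).astype(float)*1.8+20,0,255).astype(np.uint8))
E
```

```text
36 [386.6 277.5]
38 [386.6 271.8]
40 [386.6 265.9]
42 [386.6 260. ]
44 [386.6 254.1]
```

View pics/zg.png

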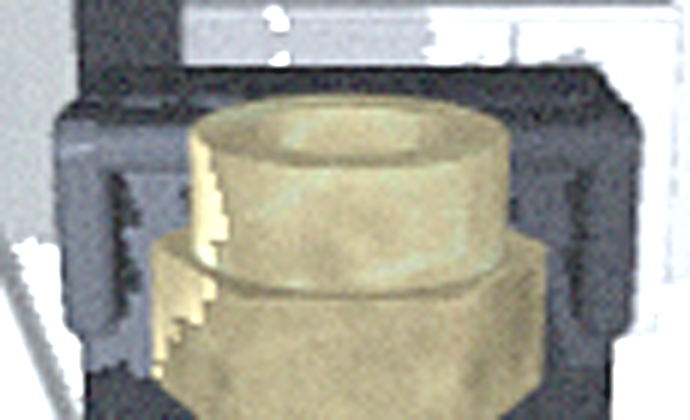

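The valve is on the floor of the cradle: contact at z=0.2373 against 0.2368 expected. It is also centred between the lips in the image. Releasing and retreating.

```bash
python3 - <<'E'
from h import *
env.release(); env.hold(.2); st()
env.movel([.4516,.0021,.33],.1); env.movel([.4516,.0021,.42],.2); st()
snap("wrist","w10",s=1.5); snap("scene","s10",(190,90,320,240),4);snap("top","t10",s=1.5)
im=cv2.imread("pics/w10_raw.png")[130:230,215:305]
cv2.imwrite("pics/zh.png",np.clip(cv2.resize(im,None,fx=6,fy=6,interpolation=cv2.INTER_CUBIC).astype(float)*1.7+20,0,255).astype(np.uint8))
E
```

```text
t36.38 [0.4511 0.0023 0.2365] jaw -0.317 F [-0.39 -0.03  0.61] gap 0.998
t38.06 [0.4515 0.0021 0.4186] jaw -0.317 F [ 0.55  0.14 -0.56] gap 1.002
```

View pics/zh.png

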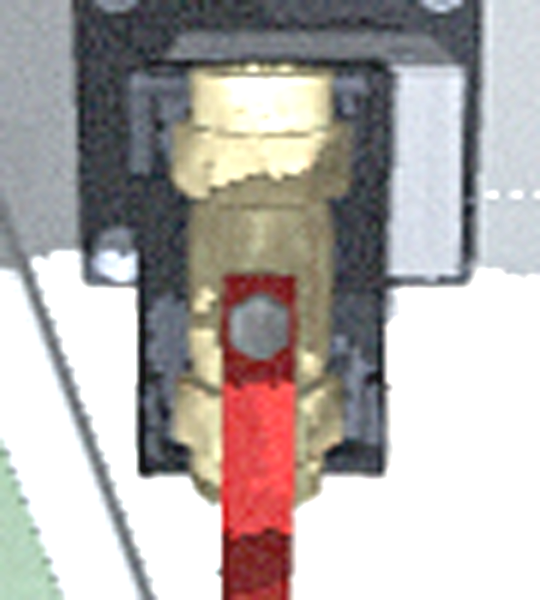

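View pics/s10.png

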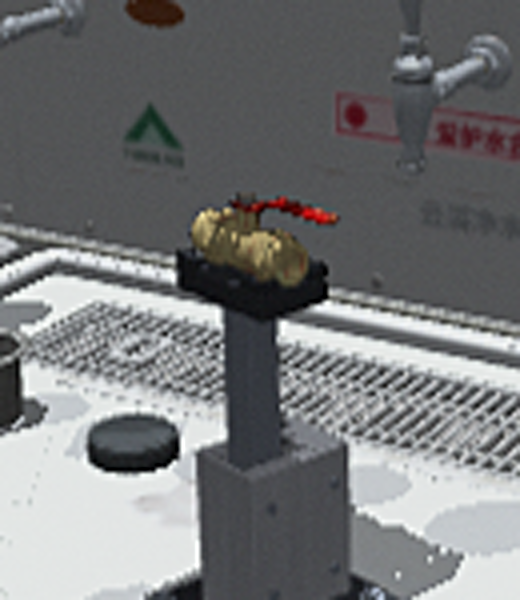

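View pics/t10.png

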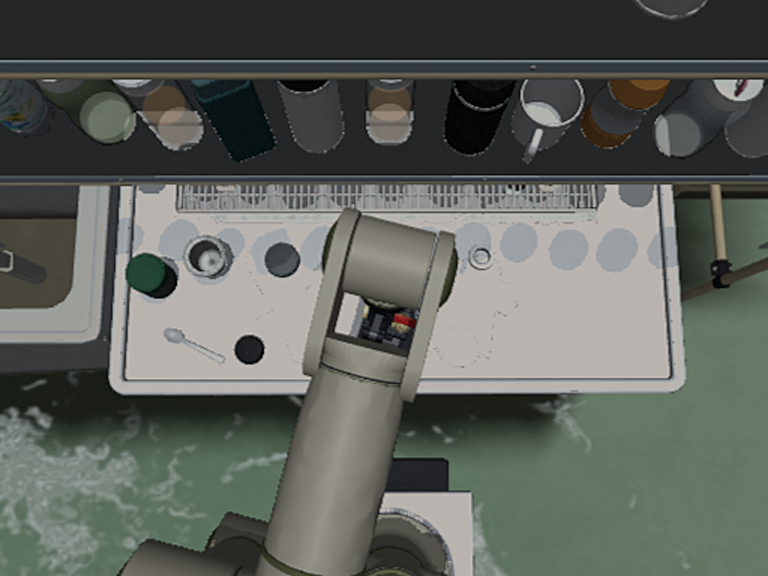

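```bash
python3 - <<'E'
from h import *
f=lambda u,v,z:ray("w10",215+u/6-.5,130+v/6-.5,z)[:2]
a=-.317;R=np.array([[np.cos(a),np.sin(a)],[-np.sin(a),np.cos(a)]])
H=np.mean([f(*p,.2398) for p in [(130,68),(389,68),(385,473),(139,473)]],0)
A=f(263,160,.246);B=f(259,410,.246)
C=f(260,275,.2728)
print("head",H,"nuts mid rel",R@((A+B)/2-H),np.linalg.norm(A-B),"lever-end-based",R@(C-H)-[0,.0085])
E
```

```text
head [0.45148722 0.00226967] nuts mid rel [ 4.41566335e-05 -5.76883116e-04] 0.04800712670351963 lever-end-based [-9.67768314e-05 -7.00653589e-04]
```

Valve middle measures within 1 mm of the cradle's centre, and the bystanders sit at the same pixels as at the start. Handing in.

```bash
python3 - <<'E'
from h import *
job.hand_in(); st()
E
```

```text
the job is handed in; nothing more can be done
the job is handed in; nothing more can be done
```

The job is handed in: the column is on its fourth notch and the valve lies in the cradle. The arm was clear of everything at 38 s of the 72 s allowed. The hand-in gives no verdict, so this rests on my own checks.

- **Column:** I lifted it in 1 mm steps while watching the lifting force. It rose and fell back four times, at about 35, 47, 59 and 71 mm of travel. I let go 2 mm past the fourth click. Placing the valve then showed the column had settled at about 71 mm. I could not read the notch contact directly.
- **Valve:** I gripped it across the body and lowered it with a 4 N contact stop. It touched at z = 0.2373 m, against 0.2368 m expected. In the last wrist picture its middle is within 1 mm of the cradle's centre both ways. It looks level between the lips with the lever on top, but I judged the tilt only by eye.
- **Bystanders:** The tape roll, black cap and strainer are at the same pixel positions in the top view as at the start.
- **Disagreements:** The base plate's centre was 4–7 mm off the head's centre, so I used the head. The valve's visible brass measured about 83 mm overall, not 61 mm, but its nuts matched the given spacing and I placed it by those.

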